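# Prop the overhanging slide plate with the screw jack

## Task

Slide the low scissor jack along its guide bar until its platform is centred under the brass support foot of the overhanging slide plate, then turn the jack's black knob to raise the platform until it just touches the foot and bears lightly against it, without pushing the plate up. Then let go, and leave everything else on the bench where it is.

Things in the scene. Friction and masses are not known exactly. Their poses are not given: they have to be found in the camera images.
- knob_grip (a point): The jack's round black fluted knob, 40 mm across and 34 mm tall, upright axis, white index line on its top. This point is on the axis, 10 mm below the knob's top; it turns with the knob. Below the knob is a grey gear housing 50 mm wide; its top is 31 mm below this point. The knob rides with the jack along the guide, and it may be used to pull the jack along. The nearest platform edge is 70 mm from the knob axis, the plate edge 85 mm.
- jack_knob (a joint): Angle of the knob, rad, 0 to 6.2. Grows when turned clockwise seen from above, and raises the platform 6 mm per rad (38 mm a turn). Turning it freely takes a steady 0.16 N m; every newton the platform bears adds 0.006 N m. Self-locking: the platform stays when let go, carrying up to 25 N.
- jack (a joint): Position of the jack along its guide, m, growing towards the green press (station's +y), range -0.01 to 0.175. It reads about 0.14 when the platform is centred under the foot. It slides with about 3 N and stays where it is left.
- platform: The jack's steel platform, 90 mm (x) by 104 mm (y), 8 mm thick; origin at the centre of its underside; rises with the knob and travels with the jack.
- platform_top (a point): Centre of the platform's upper face. It lies 115 mm from the knob axis, along the station's +x.
- slide_plate: Overhanging aluminium plate, 60 mm wide (x) and 12 mm thick, that reaches out of the green press over the guide, underside 128 mm above the bench; origin on its underside on the axis of the brass foot, the free end 35 mm further (-y). A spring holds it down on its stop: lifting it takes 14 N to start and 2.5 N more per mm. It carries the brass foot.
- foot_root (a point): Point on the plate's underside on the axis of the brass foot. The foot is a disc 20 mm across on a thread; its flat lower face hangs 6 to 18 mm below this point, set to a different length each time, firmly fixed, and not measured: find it by feel or by eye.
- station: Fixed aluminium base plate, 12 mm thick, 265 mm (x) by 480 mm (y), with the guide bar along its y axis and the green press, 360 mm tall, at its +y end (from y = 120 mm, x from -20 to 90 mm). Origin on the bench under the brass foot; z up, x away from the knob side.
- spare_foot: Loose spare brass foot standing on the base plate, 24 mm across, 28 mm tall; origin at its underside. Leave alone.
- gauge_block: Loose steel gauge block on the base plate, 30 x 35 x 9 mm; origin at its underside. Leave alone.
- screwdriver: Loose screwdriver on the bench. Leave alone.
- spanner: Loose spanner on the bench. Leave alone.
- bracket: Loose steel angle bracket on the bench, 50 x 30 x 40 mm. Leave alone.
- oil_jar: Loose jar on the bench, 56 mm across, 80 mm tall. Leave alone.
- parts_tray: Loose blue tray, 140 x 180 x 30 mm, with two bushes in it. Leave alone.

How it is judged:
On the way, in this order (a step that is already met when the one before it is completed fails the run):
1. the jack stands under the foot, its platform still clear of it (horizontal distance between platform_top and foot_root below 0.006 m and contact force between platform and slide_plate below 0.3 N), for 0.2 s.
2. the raised platform bears on the foot (contact force between platform and slide_plate above 1 N), for 0.2 s.
At the end, for the whole second after the job is handed in: The platform is centred under the foot within 6 mm, touches it with more than 1 N, the slide plate is lifted less than 1.5 mm from where it was, and the jack is at rest and released (horizontal distance between platform_top and foot_root below 0.006 m and contact force between platform and slide_plate above 1 N and distance of foot_root from where it was at the start of the episode below 0.0015 m and linear speed of platform below 0.005 m/s).
It fails at once if the slide plate is pushed up or down by more than 3 mm (distance of foot_root from where it was at the start of the episode above 0.003 m).
It fails at once if a bystander is shifted by more than 20 mm (distance of any of spare_foot, gauge_block, screwdriver, spanner, bracket, oil_jar, parts_tray from where it was at the start of the episode above 0.02 m).
It also fails if it takes over 61 s, if anything falls off the work surface, if the arm or the gripper's body presses on something with over 40 N, if the wrist force passes 120 N, or if a joint passes its speed limit or range.

## Robot

A 6-joint arm with a two-finger parallel gripper is mounted at the origin on the work surface. World frame = base frame: x ahead of the robot, y to its left, z up, the work surface at z = 0. Lengths are in m, angles in rad, forces in N, time in s.
With the tool pointing down it reaches from about 0.375 to 0.975 m from the base axis. Payload 3.8 kg.
Tool frame: the origin (TCP) lies on the mounting face of the last link; the fingertips stand 173 mm ahead of it and the grasp point (between the pads) lies 155 mm ahead of it; z points along the fingers, y is the line along which they close (so a half turn about z gives the same grasp; the last joint's range is limited). The gripper opens to 85 mm and grips with 20 to 120 N. Pads are 22 mm wide; open, the fingers measure 114 mm over their backs; the gripper's body (76 mm by 85 mm) begins 54 mm behind the grasp point. The pads swing forward as they close: fully open they stand 13 mm farther back than shut.
Start: joints at [1.221, 0.264, 1.604, -0, 1.274, -0.037], TCP at [0.208, 0.642, 0.405] pointing down, gripper open.
Joint ranges: [-2.63, 2.63], [-0.94, 2.18], [0.31, 2.57], [-1.31, 4.45], [0, 2.66], [-2.55, 2.55]. Speed limits (rad/s): [2.57, 2.57, 3.14, 3.14, 3.14, 3.14].

## Interface

Orientations are given as a rotation vector (axis times angle).
In Python, from workcell import bot gives the robot as it stands.
- The arm moves only by the tool drive_tool, never from a script. Its argument "increments" is a list of rows, each an object with "delta_pos": the shift along the tool's x, y, z in mm, a list of three; "turn": the turn about the tool's z in rad; "jaw": the opening, from -1 (shut) to 1 (fully open). A call has 1 to 8 rows; each row shifts and turns the commanded pose from where the row before left it, along the tool's axes as they then stand; what a row does not reach is not made up. A row lasts 1/12 s, in which the tool goes at most 41.7 mm and 7.16 degrees, less where a joint would pass 70% of its speed; a pose out of reach is approached as far as the arm can. A call is refused whole if a number of a shift passes 41.7 or a number of a turn 0.125, either way. A call with a gripper value outside its range is refused whole. The fingers move at their own pace and stop on an object; "grip_force" is the grip in N (left out, the last holds). Time passes only in rows, so rows that do not move let the fingers close. It gives the time, the measured TCP pose, the force, the opening and the grip force at its end, in the units of the state.
- bot.read_state(): the state, without advancing time (a new reading comes with each control period).
- bot.read_camera(name): name is "scene" or "top"; returns a dict with "pixels" (480x640x3 uint8, red, green, blue), "fovy" (degrees; the focal length in pixels is half the picture's height over the tangent of half this angle, whatever the lens; pixels are square), "cx", "cy" (the principal point, pixels), "camera_from_world" (4x4, takes a point from world to camera coordinates). Camera axes: x right, y down, z forward; pixel columns grow to the right and rows downward; lengths in m; the calibration is good to about 2 mm. A picture is of the moment at which its call begins. There is no depth.
- bot.finish_job(): hands the job in; it is judged then, once.
The state is a dict: "time": time; "q": joint angles; "joint_vel": joint speeds; "joint_torque": joint torques, N m; "tool_pos": TCP position; "tcp_rot": TCP orientation; "wrist_force": force on the tool from outside, world axes, zero at the start; "torque": the same for the moment, N m; "width": opening from 0.0 (shut) to 1.0 (fully open); "grip_force": force on a finger pad.
Only numpy, scipy, OpenCV 4.12 (cv2) and the standard library are available. Lean on these libraries where they do the work, as an engineer would, in place of code of your own. Each camera call takes 0.05 s, during which the arm holds its last target. There are 200 camera calls.

## Working session

There is one attempt and no reset: what is moved stays moved. The work goes in short steps, Python scripts to look and compute and a tool call to move; the robot and the scene stay as the last step left them, time stands still between calls to the robot, and variables do not carry over. Pictures are saved under pics/ and viewed, at most 10 in all, crops included, and the job is handed in when it is done.

Besides the shell and the picture viewer there is one more tool, called after ">>>" as name(argument=value, ...), one argument or row to a line, values as JSON. drive_tool: Moves the arm, as the interface text tells. Its arguments: {"type":"object","properties":{"increments":{"type":"array"},"grip_force":{"type":"number"}},"required":["increments"]}

```bash
mkdir -p pics
python3 - <<'E'
from workcell import bot
import cv2,numpy as np
s=bot.read_state();print({k:np.round(v,3) for k,v in s.items()})
for n in("scene","top"):
    c=bot.read_camera(n);cv2.imwrite(f"pics/{n}0.png",c["pixels"][:,:,::-1]);print(n,c["fovy"],c["cx"],c["cy"],np.round(c["camera_from_world"],3).tolist())
E
```

```text
{'time': np.float64(0.0), 'q': array([ 1.221,  0.265,  1.605,  0.   ,  1.274, -0.037]), 'joint_vel': array([-0.001,  0.   ,  0.001, -0.001, -0.002, -0.001]), 'joint_torque': array([-0.0000e+00, -5.1512e+01, -3.6732e+01,  0.0000e+00,  1.3000e-02,
       -0.0000e+00]), 'tool_pos': array([0.208, 0.642, 0.403]), 'tcp_rot': array([-4.890e-01, -3.103e+00,  3.000e-03]), 'wrist_force': array([ 0.506, -0.476,  0.332]), 'torque': array([0.018, 0.006, 0.001]), 'grip_force': np.float64(0.0), 'width': np.float64(1.002)}
scene 46.43318156524503 317.50004679647395 230.84862807208327 [[0.851, 0.526, 0.014, -0.535], [0.37, -0.578, -0.728, -0.132], [-0.374, 0.624, -0.686, 1.516], [0.0, 0.0, 0.0, 1.0]]
top 55.642289922754415 327.3055924152649 238.7160073547309 [[-0.027, -1.0, 0.0, 0.03], [-0.996, 0.027, -0.088, 0.602], [0.088, -0.002, -0.996, 1.33], [0.0, 0.0, 0.0, 1.0]]
```

View pics/scene0.png

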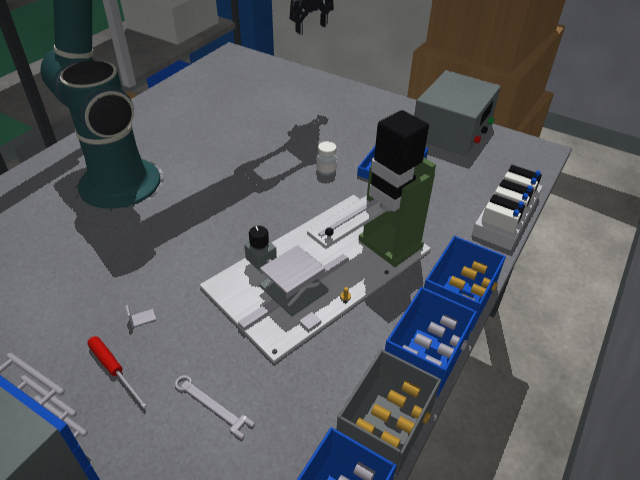

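View pics/top0.png

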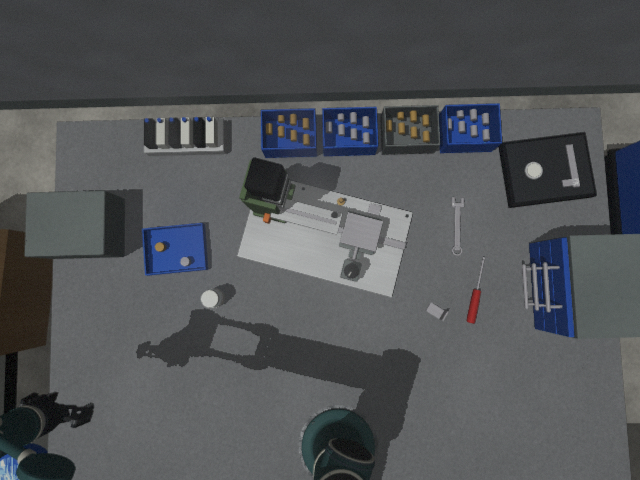

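Run:
```python
import cv2,numpy as np
a=cv2.imread("pics/top0.png")[145:305,225:425];b=cv2.imread("pics/scene0.png")[165:365,190:440]
a=cv2.resize(a,(800,600)[:1]*1+(640,),interpolation=cv2.INTER_CUBIC)[:600] 
cv2.imwrite("pics/tc.png",a);cv2.imwrite("pics/sc.png",cv2.resize(b,(750,600),interpolation=cv2.INTER_CUBIC))
```

```text
(no output)
```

View pics/tc.png

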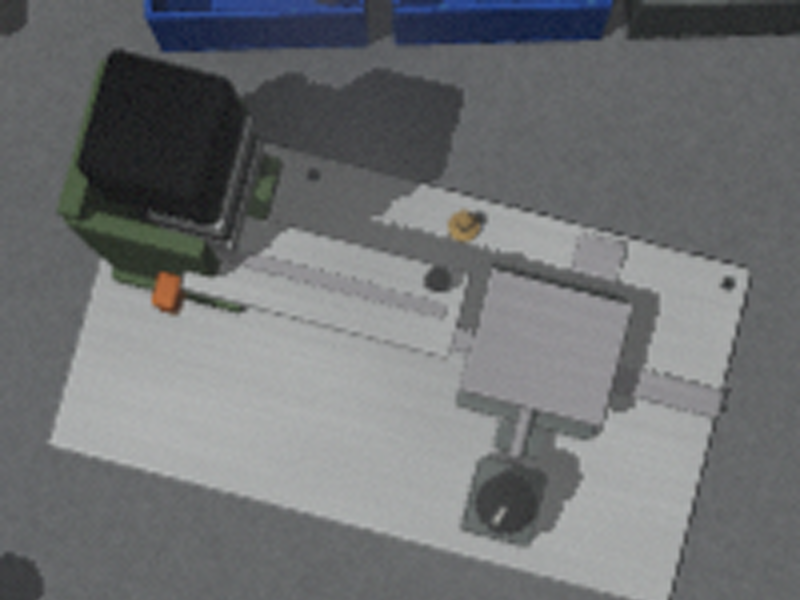

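View pics/sc.png

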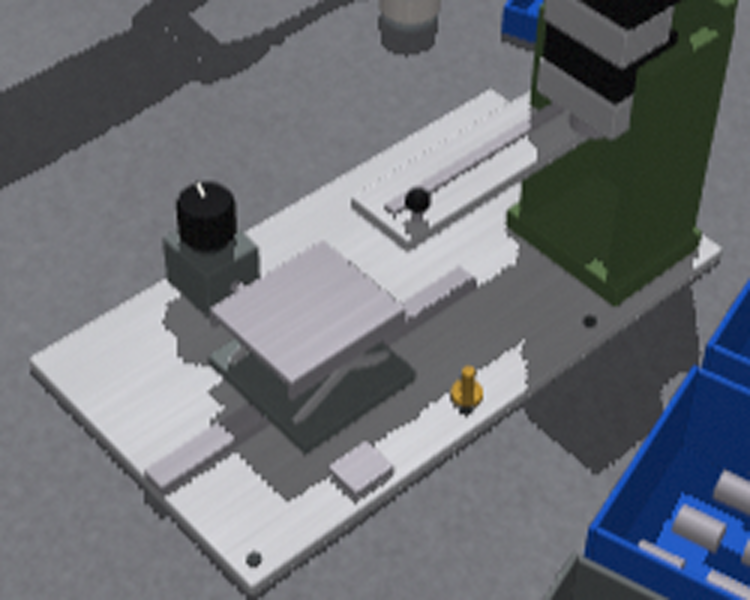

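The crops show the knob top at about (352,270) in the top picture and (259,232) in the scene picture. The plate's free-end corners are at about (337,234)/(341,212) in top and (326,247)/(307,233) in scene. The base edges are clear in both.

```bash
cat > h.py <<'E'
import cv2,numpy as np
from workcell import bot
def cam(n):
    c=bot.read_camera(n);c["f"]=c["pixels"].shape[0]/2/np.tan(np.radians(c["fovy"])/2);return c
def ray(c,p):
    T=c["camera_from_world"];R=T[:3,:3];d=R.T@np.array([(p[0]-c["cx"])/c["f"],(p[1]-c["cy"])/c["f"],1]);return -R.T@T[:3,3],d
def onz(c,p,z):
    o,d=ray(c,p);return o+d*(z-o[2])/d[2]
def tri(c1,p1,c2,p2):
    o1,d1=ray(c1,p1);o2,d2=ray(c2,p2);A=np.c_[d1,-d2];s=np.linalg.lstsq(A,o2-o1,rcond=None)[0]
    a,b=o1+s[0]*d1,o2+s[1]*d2;return (a+b)/2,np.linalg.norm(a-b)
E
python3 - <<'E'
from h import *
np.set_printoptions(precision=4,suppress=True)
t,s=cam("top"),cam("scene")
T=lambda x,y:(225+x/4,145+y/4); S=lambda x,y:(190+x/3,165+y/3)
for n,a in dict(A=(50,443),R=(748,268),B=(672,598)).items(): print(n,onz(t,T(*a),.012))
for n,a in dict(R=(258,592),L=(32,362)).items(): print("scene",n,onz(s,S(*a),.012))
print("plate top ends",onz(t,T(447,355),.14),onz(t,T(466,268),.14)); print("scene",onz(s,S(408,239),.14),onz(s,S(352,200),.14))
print("knobtop",tri(t,T(507,500),s,S(206,203)))
for n,a,b in (("pl nearR",(605,425),(291,384)),("platL",(460,393),(212,310)),("pl farR",(632,300),(405,306)),("platfarL",(488,268),(323,242))): print(n,a,[tri(t,T(*a),s,S(*q)) for q in [b]])
for n,c,box in(("top",t,(335,255,370,285)),("scene",s,(240,220,280,250))):
    x0,y0,x1,y1=box;g=c["pixels"][y0:y1,x0:x1].max(2);m=(g<45).astype(np.uint8)
    k,_,st,ce=cv2.connectedComponentsWithStats(m);i=1+st[1:,4].argmax();print(n,st[i]+np.array([x0,y0,0,0,0]),ce[i]+[x0,y0])
E
```

```text
A [0.5594 0.2848 0.012 ]
R [ 0.6777 -0.2451  0.012 ]
B [ 0.4312 -0.1777  0.012 ]
scene R [ 0.6873 -0.249   0.012 ]
scene L [ 0.4339 -0.1753  0.012 ]
plate top ends [ 0.605  -0.0122  0.14  ] [ 0.6647 -0.027   0.14  ]
scene [ 0.665  -0.0285  0.14  ] [ 0.6116 -0.0163  0.14  ]
knobtop (array([ 0.5066, -0.0509,  0.1109]), np.float64(0.0025431013633817213))
pl nearR (605, 425) [(array([ 0.586 , -0.1142,  0.0215]), np.float64(0.06067548259080381))]
platL (460, 393) [(array([ 0.5569, -0.0501,  0.034 ]), np.float64(0.08024447547124239))]
pl farR (632, 300) [(array([ 0.6706, -0.1177,  0.1553]), np.float64(0.07776224014102268))]
platfarL (488, 268) [(array([ 0.6429, -0.0566,  0.1535]), np.float64(0.049103370097575774))]Traceback (most recent call last):
  File "<stdin>", line 12, in <module>
ValueError: attempt to get argmax of an empty sequence
```

Run:
```python
from h import *
np.set_printoptions(precision=4,suppress=True)
t,s=cam("top"),cam("scene")
T=lambda x,y:(225+x/4,145+y/4); S=lambda x,y:(190+x/3,165+y/3)
th=np.radians(-15.4);ux=np.array([np.cos(th),np.sin(th)]);uy=np.array([-ux[1],ux[0]])
P=[]
for a,b in (((605,425),(212,310)),((632,300),(291,382)),((488,268),(405,306)),((460,393),(323,242))):
    p,e=tri(t,T(*a),s,S(*b));P.append(p);print(p,e)
c=np.mean(P,0);print("plat centre",c)
print([onz(t,T(*a),c[2]) for a in ((605,425),(632,300),(488,268),(460,393))])
E_=np.mean([onz(t,T(447,355),.14),onz(t,T(466,268),.14),onz(s,S(408,239),.14),onz(s,S(352,200),.14)],0)[:2]
foot=E_+.035*uy;print("foot",foot,"knob target",foot-.115*ux)
for z in(.105,.11,.115):
  K=[onz(t,T(507,500),z)[:2],onz(s,S(206,203),z)[:2]];print(z,K,[(foot-k)@uy for k in K],[(foot-k)@ux for k in K])
print("plat->foot",(foot-c[:2])@uy,(foot-c[:2])@ux)
for n,c,box in(("top",t,(335,255,370,285)),("scene",s,(240,220,280,255))):
    x0,y0,x1,y1=box;g=c["pixels"][y0:y1,x0:x1].max(2);print(g[::3,::3])
q=bot.read_state();print(cv2.Rodrigues(np.array(q["tcp_rot"]))[0])
```

```text
[ 0.5596 -0.1217  0.0919] 0.006505101897891182
[ 0.6456 -0.1458  0.0935] 0.0005927503589359681
[ 0.6723 -0.044   0.0907] 0.0017530570529125354
[ 0.5854 -0.0201  0.0872] 0.006244874320067622
plat centre [ 0.6157 -0.0829  0.0908]
[array([ 0.5571, -0.1238,  0.0908]), array([ 0.6457, -0.1464,  0.0908]), array([ 0.6715, -0.0445,  0.0908]), array([ 0.5826, -0.0218,  0.0908])]
foot [0.6459 0.0127] knob target [0.535  0.0433]
0.105 [array([ 0.5057, -0.052 ]), array([ 0.5036, -0.0452])] [np.float64(0.09960776296198118), np.float64(0.09364150332892415)] [np.float64(0.11796392665721882), np.float64(0.12176217020258567)]
0.11 [array([ 0.5056, -0.0517]), array([ 0.507 , -0.0493])] [np.float64(0.09937098520274609), np.float64(0.09671482306977597)] [np.float64(0.11812389545482731), np.float64(0.11743910808559024)]
0.115 [array([ 0.5055, -0.0514]), array([ 0.5103, -0.0534])] [np.float64(0.09913420744351101), np.float64(0.09978814281062773)] [np.float64(0.11828386425243578), np.float64(0.11311604596859505)]
plat->foot 0.10020725496557158 0.0036967310800931526
[[164 165 166 164 159 111 137  87 106 103
[... 560 characters left out ...]
20 121 124 127 124 121 118]
 [122 122 122 127 122 113  39  51 108 122 124 126 121 123]
 [126 124 123 111  29  31  83  29  33  94 123 123 124 122]
 [124 127 126  20  30  30  30  32  33  20 125 126 122 122]
 [127 124 121  17  31  32  34  33  28  17 129 123 125 123]
 [123 123 125  35  20  14  20  15  17  18 124 125 124 190]
 [119 123 125  67  14  16  15  16  16  19 117 191 206 205]
 [124 123 120 116  14  16  16  15  14  23 119 173 205 204]
 [127 122  64 101  54  20  17   7  30  61 118 115 178 206]
 [126 123  56  57  59  61  57  56  59  61  90  56 139 206]
 [121 120  54  56  55  62  61  61  62  58  58  55 125 206]]
[[-0.9515  0.3077 -0.0003]
 [ 0.3077  0.9515 -0.0007]
 [ 0.0001 -0.0008 -1.    ]]
```

>>> drive_tool(
  increments=[
    {"delta_pos":[-24.9,-28.3,0],"turn":0,"jaw":1},
    {"delta_pos":[-24.9,-28.3,0],"turn":0,"jaw":1},
    {"delta_pos":[-24.9,-28.3,0],"turn":0,"jaw":1},
    {"delta_pos":[-24.9,-28.3,0],"turn":0,"jaw":1},
    {"delta_pos":[-24.9,-28.3,0],"turn":0,"jaw":1},
    {"delta_pos":[-24.9,-28.3,0],"turn":0,"jaw":1},
    {"delta_pos":[-24.9,-28.3,0],"turn":0,"jaw":1},
    {"delta_pos":[-24.9,-28.3,0],"turn":0,"jaw":1},
  ],
)

```text
time: 0.97
tool_pos: [0.3278, 0.3638, 0.4048]
tcp_rot: [0.488, 3.103, 0.001]
wrist_force: [1.6, -1.1, 0.9]
width: 0.999
grip_force: 0.0
```

>>> drive_tool(
  increments=[
    {"delta_pos":[-24.9,-28.3,0],"turn":0,"jaw":1},
    {"delta_pos":[-24.9,-28.3,0],"turn":0,"jaw":1},
    {"delta_pos":[-24.9,-28.3,0],"turn":0,"jaw":1},
    {"delta_pos":[-24.9,-28.3,0],"turn":0,"jaw":1},
    {"delta_pos":[-24.9,-28.3,0],"turn":0,"jaw":1},
    {"delta_pos":[-24.9,-28.3,0],"turn":0,"jaw":1},
    {"delta_pos":[-24.9,-28.3,0],"turn":0,"jaw":1},
    {"delta_pos":[-24.9,-28.3,0],"turn":0,"jaw":1},
  ],
)

```text
time: 1.63
tool_pos: [0.4476, 0.087, 0.405]
tcp_rot: [0.489, 3.102, 0.001]
wrist_force: [0.2, -0.3, 1.4]
width: 0.996
grip_force: 0.0
```

```bash
cat > st.py <<'E'
from h import *
np.set_printoptions(precision=4,suppress=True)
q=bot.read_state();R=cv2.Rodrigues(np.array(q["tcp_rot"]))[0]
print(q["time"],"pos",q["tool_pos"],"q6",q["q"][5],"F",q["wrist_force"],"M",q["torque"],"w",q["width"],q["grip_force"],"\nx",R[:,0],"y",R[:,1],"z",R[:,2])
import sys
if len(sys.argv)>2: print("delta tool mm",1000*R[:2,:2].T@(np.array([float(a) for a in sys.argv[1:3]])-q["tool_pos"][:2]))
E
python3 st.py .507 -.051
```

```text
1.6333 pos [0.4476 0.087  0.405 ] q6 -1.120734346577397 F [ 0.1716 -0.3061  1.3957] M [ 0.0237 -0.0503 -0.0351] w 0.9958477069877884 0.0 
x [-0.9515  0.3077 -0.0009] y [0.3077 0.9515 0.0005] z [ 0.001   0.0002 -1.    ]
delta tool mm [ -98.9635 -113.0126]
```

>>> drive_tool(
  increments=[
    {"delta_pos":[-24.7,-28.3,0],"turn":0,"jaw":1},
    {"delta_pos":[-24.7,-28.3,0],"turn":0,"jaw":1},
    {"delta_pos":[-24.7,-28.3,0],"turn":0,"jaw":1},
    {"delta_pos":[-24.7,-28.3,0],"turn":0,"jaw":1},
    {"delta_pos":[0,0,0],"turn":0,"jaw":1},
  ],
)

```text
time: 2.05
tool_pos: [0.5084, -0.0543, 0.4051]
tcp_rot: [0.496, 3.099, -0.004]
wrist_force: [-0.0, 0.4, 0.6]
width: 0.999
grip_force: 0.0
```

>>> drive_tool(
  increments=[
    {"delta_pos":[0,0,12],"turn":-0.125,"jaw":1},
    {"delta_pos":[0,0,12],"turn":-0.125,"jaw":1},
    {"delta_pos":[0,0,12],"turn":-0.125,"jaw":1},
    {"delta_pos":[0,0,12],"turn":-0.125,"jaw":1},
    {"delta_pos":[0,0,12],"turn":-0.125,"jaw":1},
    {"delta_pos":[0,0,12],"turn":-0.125,"jaw":1},
    {"delta_pos":[0,0,12],"turn":-0.125,"jaw":1},
    {"delta_pos":[0,0,12],"turn":-0.125,"jaw":1},
  ],
)

```text
time: 2.72
tool_pos: [0.5064, -0.0489, 0.3082]
tcp_rot: [-1.068, 2.954, 0.0]
wrist_force: [-0.5, 0.7, -0.1]
width: 1.002
grip_force: 0.0
```

```bash
python3 st.py .507 -.051; python3 -c "
from h import *
c=cam('scene');cv2.imwrite('pics/s1.png',cv2.resize(c['pixels'][150:330,170:410,::-1],(800,600),interpolation=2))"
```

```text
2.7167 pos [ 0.5064 -0.0489  0.3082] q6 -2.409652276884914 F [-0.5084  0.7217 -0.1413] M [-0.0019 -0.0497 -0.0094] w 1.0016747684666918 0.0 
x [-0.769  -0.6393 -0.0002] y [-0.6393  0.769  -0.    ] z [ 0.0001  0.0001 -1.    ]
delta tool mm [ 0.9123 -1.9873]
```

View pics/s1.png

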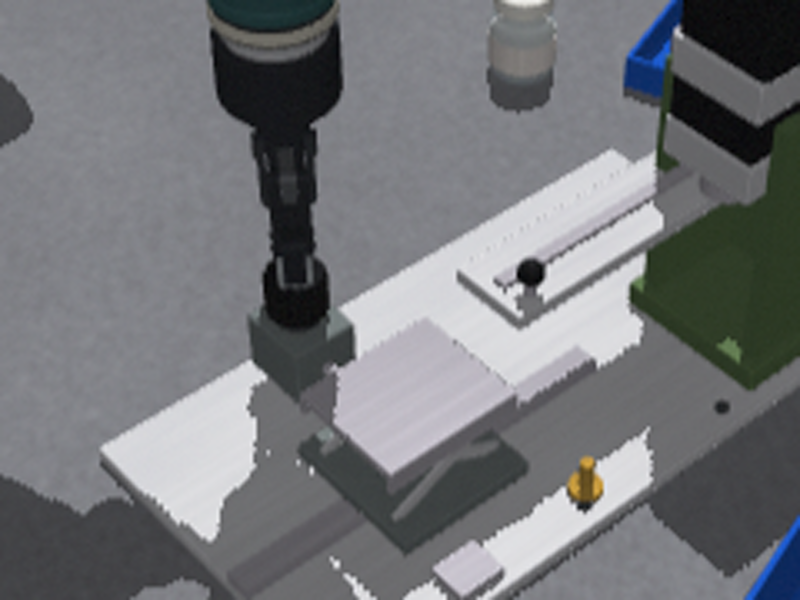

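The open gripper hangs centred above the knob (crop (297,285)). I'll descend and close.

>>> drive_tool(
  increments=[
    {"delta_pos":[0.9,-2,13],"turn":0,"jaw":1},
    {"delta_pos":[0,0,13],"turn":0,"jaw":1},
    {"delta_pos":[0,0,13],"turn":0,"jaw":1},
    {"delta_pos":[0,0,12],"turn":0,"jaw":1},
    {"delta_pos":[0,0,0],"turn":0,"jaw":1},
  ],
)

```text
time: 3.18
tool_pos: [0.5059, -0.051, 0.2553]
tcp_rot: [1.055, -2.955, -0.003]
wrist_force: [-0.4, 1.1, -0.2]
width: 0.998
grip_force: 0.0
```

>>> drive_tool(
  increments=[
    {"delta_pos":[0,0,0],"turn":0,"jaw":-1},
    {"delta_pos":[0,0,0],"turn":0,"jaw":-1},
    {"delta_pos":[0,0,0],"turn":0,"jaw":-1},
    {"delta_pos":[0,0,0],"turn":0,"jaw":-1},
    {"delta_pos":[0,0,0],"turn":0,"jaw":-1},
    {"delta_pos":[0,0,0],"turn":0,"jaw":-1},
    {"delta_pos":[0,0,0],"turn":0,"jaw":-1},
    {"delta_pos":[0,0,0],"turn":0,"jaw":-1},
  ],
  grip_force=50,
)

```text
time: 3.85
tool_pos: [0.5071, -0.0511, 0.259]
tcp_rot: [1.057, -2.958, -0.001]
wrist_force: [-2.6, 2.0, 6.7]
width: 0.456
grip_force: 50.0
```

```bash
python3 st.py .535 .0433
```

```text
3.85 pos [ 0.5071 -0.0511  0.259 ] q6 -2.4074142184813634 F [-2.608   2.0107  6.6823] M [ 0.3271  0.5789 -0.0623] w 0.4562795518778315 49.97208595275879 
x [-0.7735 -0.6338 -0.0003] y [-0.6338  0.7735  0.0009] z [-0.0003  0.0008 -1.    ]
delta tool mm [-81.4634  55.3257]
```

>>> drive_tool(
  increments=[
    {"delta_pos":[-2.5,1.8,-1],"turn":0,"jaw":-1},
    {"delta_pos":[-5,3.5,0],"turn":0,"jaw":-1},
    {"delta_pos":[-7,5,0],"turn":0,"jaw":-1},
    {"delta_pos":[-8,5.7,0],"turn":0,"jaw":-1},
    {"delta_pos":[-8,5.7,0],"turn":0,"jaw":-1},
    {"delta_pos":[-7,5,0],"turn":0,"jaw":-1},
    {"delta_pos":[-3,2,0],"turn":0,"jaw":-1},
    {"delta_pos":[0,0,0],"turn":0,"jaw":-1},
  ],
)

```text
time: 4.52
tool_pos: [0.521, -0.0024, 0.259]
tcp_rot: [-1.058, 2.956, 0.001]
wrist_force: [2.2, 1.9, 0.6]
width: 0.453
grip_force: 51.0
```

```bash
python3 st.py .5333 .0444
```

```text
4.5167 pos [ 0.521  -0.0024  0.259 ] q6 -2.3122714733194947 F [2.1622 1.8546 0.5716] M [ 0.1862 -0.3585 -0.1226] w 0.45251197094797974 51.013997197151184 
x [-0.7727 -0.6347 -0.0021] y [-0.6347  0.7727 -0.0001] z [ 0.0017  0.0013 -1.    ]
delta tool mm [-39.2052  28.3249]
```

>>> drive_tool(
  increments=[
    {"delta_pos":[-4,2.8,0],"turn":0,"jaw":-1},
    {"delta_pos":[-7,5,0],"turn":0,"jaw":-1},
    {"delta_pos":[-8,5.8,0],"turn":0,"jaw":-1},
    {"delta_pos":[-8,5.8,0],"turn":0,"jaw":-1},
    {"delta_pos":[-7,5,0],"turn":0,"jaw":-1},
    {"delta_pos":[-4.5,3.3,0],"turn":0,"jaw":-1},
    {"delta_pos":[0,0,0],"turn":0,"jaw":-1},
    {"delta_pos":[0,0,0],"turn":0,"jaw":-1},
  ],
)

```text
time: 5.18
tool_pos: [0.5339, 0.043, 0.2591]
tcp_rot: [-1.057, 2.954, -0.001]
wrist_force: [5.0, 1.3, -3.3]
width: 0.452
grip_force: 50.9
```

```bash
python3 st.py .5333 .0444; python3 -c "
from h import *
c=cam('scene');cv2.imwrite('pics/s2.png',cv2.resize(c['pixels'][165:315,240:440,::-1],(800,600),interpolation=2))
c=cam('top');cv2.imwrite('pics/t2.png',cv2.resize(c['pixels'][165:285,270:430,::-1],(800,600),interpolation=2))"
```

```text
5.1833 pos [0.5339 0.043  0.2591] q6 -2.225090342603006 F [ 4.9783  1.2586 -3.2971] M [ 0.0353 -0.8841 -0.0046] w 0.4520817185896171 50.9137898683548 
x [-0.773  -0.6344 -0.004 ] y [-0.6344  0.773  -0.0019] z [ 0.0043  0.0011 -1.    ]
delta tool mm [-0.4598  1.4362]
```

View pics/s2.png

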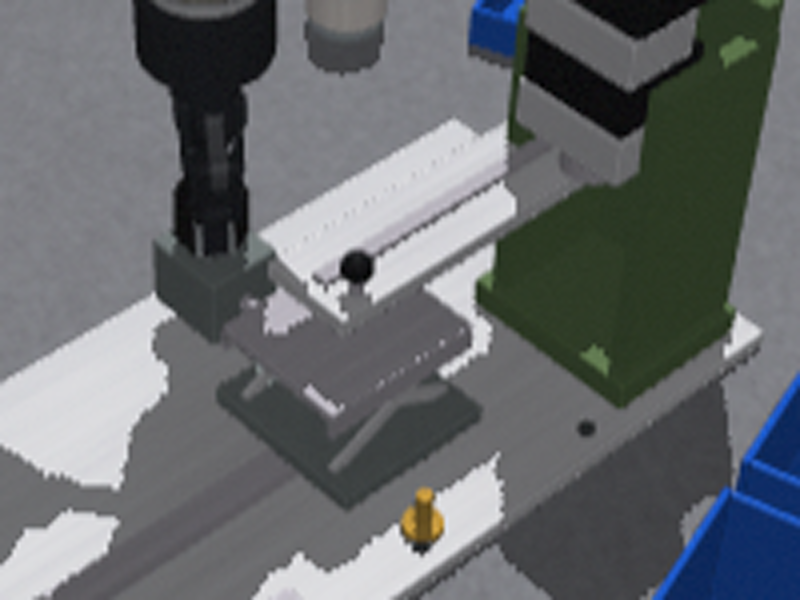

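View pics/t2.png

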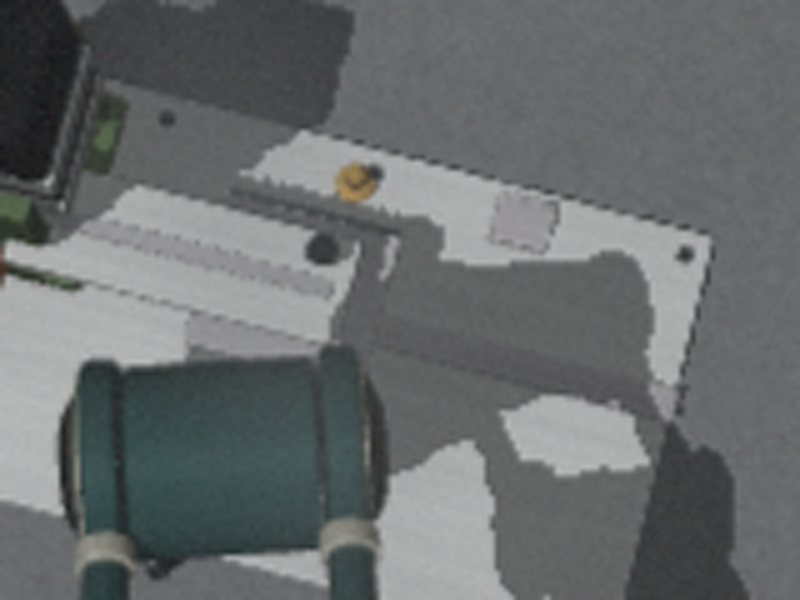

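Run:
```python
from h import *
np.set_printoptions(precision=4,suppress=True)
t,s=cam("top"),cam("scene")
T=lambda x,y:(270+x/5,165+y/5); S=lambda x,y:(240+x/4,165+y/4)
th=np.radians(-15.4);ux=np.array([np.cos(th),np.sin(th)]);uy=np.array([-ux[1],ux[0]]);U=np.c_[ux,uy]
f=np.array([.6459,.0127])
st=lambda p:(p[:2]-f)@U
print("plate end T",st(onz(t,T(330,343),.14)),st(onz(t,T(360,240),.14)),"S",st(onz(s,S(345,322),.14)),st(onz(s,S(262,235),.14)))
for z in(.089,.092):
  print(z,"plat S -y+x,+y+x,-y-x",[st(onz(s,S(*a),z)) for a in((328,418),(470,326),(226,325))])
  print("T -y+x, +y-x edge",[st(onz(t,T(*a),z)) for a in((402,238),(187,315))])
for n,c in(("s",s),("t",t)): cv2.imwrite(f"pics/raw_{n}.png",c["pixels"][:,:,::-1])
```

```text
plate end T [-0.0329 -0.0328] [ 0.0263 -0.0353] S [ 0.0314 -0.036 ] [-0.0463 -0.0234]
0.089 plat S -y+x,+y+x,-y-x [array([ 0.0408, -0.0554]), array([0.0431, 0.049 ]), array([-0.0467, -0.0494])]
T -y+x, +y-x edge [array([ 0.0408, -0.0582]), array([-0.0316,  0.0504])]
0.092 plat S -y+x,+y+x,-y-x [array([ 0.0428, -0.0573]), array([0.0451, 0.0467]), array([-0.0445, -0.0514])]
T -y+x, +y-x edge [array([ 0.0403, -0.0581]), array([-0.0319,  0.0502])]
```

>>> drive_tool(
  increments=[
    {"delta_pos":[-2.4,0.9,0],"turn":0,"jaw":-1},
    {"delta_pos":[0,0,0],"turn":0,"jaw":-1},
    {"delta_pos":[0,0,0],"turn":0,"jaw":-1},
    {"delta_pos":[0,0,0],"turn":0,"jaw":-1},
    {"delta_pos":[0,0,0],"turn":0,"jaw":-1},
  ],
)

```text
time: 5.8
tool_pos: [0.5346, 0.0446, 0.2591]
tcp_rot: [-1.057, 2.956, -0.001]
wrist_force: [4.8, -1.4, -3.1]
width: 0.452
grip_force: 51.0
```

```bash
python3 st.py .5342 .0454
```

```text
5.8 pos [0.5346 0.0446 0.2591] q6 -2.2212663517129703 F [ 4.7585 -1.363  -3.0584] M [-0.2499 -0.9383  0.0165] w 0.45191634067818054 51.017775535583496 
x [-0.7731 -0.6343 -0.0023] y [-0.6343  0.7731 -0.0015] z [ 0.0027  0.0003 -1.    ]
delta tool mm [-0.225   0.8414]
```

>>> drive_tool(
  increments=[
    {"delta_pos":[0,0,0],"turn":0.1,"jaw":-1},
    {"delta_pos":[0,0,0],"turn":0.1,"jaw":-1},
    {"delta_pos":[0,0,0],"turn":0.1,"jaw":-1},
    {"delta_pos":[0,0,0],"turn":0.1,"jaw":-1},
    {"delta_pos":[0,0,0],"turn":0.1,"jaw":-1},
    {"delta_pos":[0,0,0],"turn":0.1,"jaw":-1},
    {"delta_pos":[0,0,0],"turn":0.1,"jaw":-1},
    {"delta_pos":[0,0,0],"turn":0.1,"jaw":-1},
  ],
)

```text
time: 6.47
tool_pos: [0.5345, 0.0449, 0.2591]
tcp_rot: [0.184, 3.134, 0.001]
wrist_force: [5.2, 0.1, -2.0]
width: 0.454
grip_force: 51.0
```

```bash
python3 st.py .5342 .0454
```

```text
6.4667 pos [0.5345 0.0449 0.2591] q6 -1.4167568309910146 F [ 5.2182  0.1435 -2.0116] M [-0.1509 -0.8759  0.2071] w 0.45378278890245366 51.02396607398987 
x [-0.9931  0.1171 -0.0024] y [0.1171 0.9931 0.001 ] z [ 0.0025  0.0007 -1.    ]
delta tool mm [0.3347 0.4973]
```

>>> drive_tool(
  increments=[
    {"delta_pos":[0,0,0],"turn":0.1,"jaw":-1},
    {"delta_pos":[0,0,0],"turn":0.1,"jaw":-1},
    {"delta_pos":[0,0,0],"turn":0.1,"jaw":-1},
    {"delta_pos":[0,0,0],"turn":0.1,"jaw":-1},
    {"delta_pos":[0,0,0],"turn":0.1,"jaw":-1},
    {"delta_pos":[0,0,0],"turn":0.1,"jaw":-1},
    {"delta_pos":[0,0,0],"turn":0.1,"jaw":-1},
    {"delta_pos":[0,0,0],"turn":0.1,"jaw":-1},
  ],
)

```text
time: 7.13
tool_pos: [0.5345, 0.0451, 0.259]
tcp_rot: [1.39, 2.815, 0.004]
wrist_force: [6.8, 1.5, -3.2]
width: 0.455
grip_force: 51.1
```

>>> drive_tool(
  increments=[
    {"delta_pos":[0,0,0],"turn":0.1,"jaw":-1},
    {"delta_pos":[0,0,0],"turn":0.1,"jaw":-1},
    {"delta_pos":[0,0,0],"turn":0.1,"jaw":-1},
    {"delta_pos":[0,0,0],"turn":0.1,"jaw":-1},
    {"delta_pos":[0,0,0],"turn":0.06,"jaw":-1},
    {"delta_pos":[0,0,0],"turn":0.06,"jaw":-1},
  ],
)

```text
time: 7.63
tool_pos: [0.5347, 0.0452, 0.2591]
tcp_rot: [2.065, 2.365, 0.005]
wrist_force: [6.0, 1.3, -3.4]
width: 0.454
grip_force: 51.0
```

```bash
python3 st.py .5342 .0454;python3 -c "
from h import *
c=cam('scene');cv2.imwrite('pics/s3.png',cv2.resize(c['pixels'][205:295,280:400,::-1],(800,600),interpolation=2))"
```

```text
7.6333 pos [0.5347 0.0452 0.2591] q6 -0.09859608319031708 F [ 6.0305  1.2506 -3.4073] M [ 0.0945 -0.8526  0.1683] w 0.4540593278286785 51.033267974853516 
x [-0.1347  0.9909  0.001 ] y [0.9909 0.1347 0.0033] z [ 0.0031  0.0014 -1.    ]
delta tool mm [ 0.3036 -0.43  ]
```

View pics/s3.png

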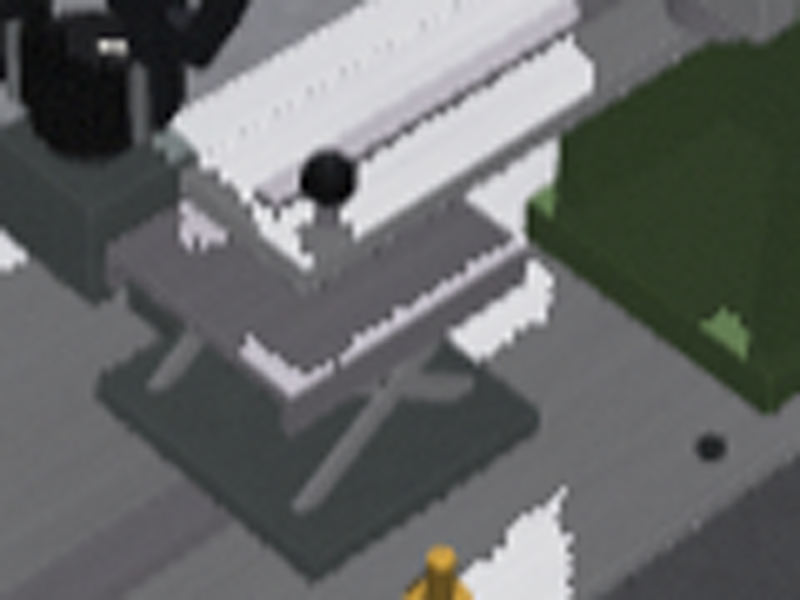

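The platform is raised with its lit corners at crop (290,402), (523,243) and (108,262), and still has clearance below the plate. I'll recheck the centring.

Run:
```python
from h import *
np.set_printoptions(precision=4,suppress=True)
s=cam("scene");k=800/120
S=lambda x,y:(280+x/k,205+y/k)
th=np.radians(-15.4);ux=np.array([np.cos(th),np.sin(th)]);uy=np.array([-ux[1],ux[0]]);U=np.c_[ux,uy]
f=np.array([.6459,.0127]);st=lambda p:(p[:2]-f)@U
for z in(.101,.103,.105): print(z,[st(onz(s,S(*a),z)) for a in((290,402),(523,243),(108,262))])
print("plate end upper", [st(onz(s,S(*a),.14)) for a in((308,268),(180,165))], "lower",st(onz(s,S(312,290),.128)))
```

```text
0.101 [array([ 0.0422, -0.0527]), array([0.0415, 0.0525]), array([-0.0425, -0.0538])]
0.103 [array([ 0.0435, -0.054 ]), array([0.0429, 0.0509]), array([-0.041 , -0.0552])]
0.105 [array([ 0.0448, -0.0553]), array([0.0442, 0.0493]), array([-0.0394, -0.0565])]
plate end upper [array([ 0.0307, -0.0354]), array([-0.0302, -0.0336])] lower [ 0.0301 -0.0326]
```

>>> drive_tool(
  increments=[
    {"delta_pos":[0,0,0],"turn":0.06,"jaw":-1},
    {"delta_pos":[0,0,0],"turn":0.06,"jaw":-1},
    {"delta_pos":[0,0,0],"turn":0.06,"jaw":-1},
    {"delta_pos":[0,0,0],"turn":0.06,"jaw":-1},
  ],
)

```text
time: 8.07
tool_pos: [0.5347, 0.0451, 0.2591]
tcp_rot: [2.334, 2.101, 0.005]
wrist_force: [7.7, 1.0, -4.0]
width: 0.451
grip_force: 51.0
```

```bash
python3 st.py|head -1
```

```text
8.0667 pos [0.5347 0.0451 0.2591] q6 0.14126242606525494 F [ 7.7078  0.9699 -3.9956] M [ 0.0588 -0.9634  0.1841] w 0.4510373321279487 51.01917922496796
```

>>> drive_tool(
  increments=[
    {"delta_pos":[0,0,0],"turn":0.05,"jaw":-1},
    {"delta_pos":[0,0,0],"turn":0.05,"jaw":-1},
    {"delta_pos":[0,0,0],"turn":0.05,"jaw":-1},
    {"delta_pos":[0,0,0],"turn":0.05,"jaw":-1},
  ],
)

```text
time: 8.4
tool_pos: [0.5348, 0.0451, 0.2591]
tcp_rot: [2.532, 1.859, 0.006]
wrist_force: [6.6, 0.8, -3.5]
width: 0.449
grip_force: 51.0
```

```bash
python3 st.py|head -1
```

```text
8.4 pos [0.5348 0.0451 0.2591] q6 0.340796238752516 F [ 6.6144  0.7956 -3.4652] M [ 0.1465 -0.9662  0.1967] w 0.44924131280073176 50.98100423812866
```

>>> drive_tool(
  increments=[
    {"delta_pos":[0,0,0],"turn":0.05,"jaw":-1},
    {"delta_pos":[0,0,0],"turn":0.05,"jaw":-1},
    {"delta_pos":[0,0,0],"turn":0.05,"jaw":-1},
    {"delta_pos":[0,0,0],"turn":0.05,"jaw":-1},
  ],
)

```text
time: 8.73
tool_pos: [0.5349, 0.0451, 0.2591]
tcp_rot: [2.705, 1.597, 0.006]
wrist_force: [7.9, 1.2, -4.8]
width: 0.453
grip_force: 50.9
```

```bash
python3 st.py|head -1
```

```text
8.7333 pos [0.5349 0.0451 0.2591] q6 0.5407678298558547 F [ 7.9472  1.1929 -4.7691] M [ 0.1455 -1.0515  0.208 ] w 0.4529192552067577 50.94881057739258
```

>>> drive_tool(
  increments=[
    {"delta_pos":[0,0,0],"turn":0.05,"jaw":-1},
    {"delta_pos":[0,0,0],"turn":0.05,"jaw":-1},
    {"delta_pos":[0,0,0],"turn":0.05,"jaw":-1},
  ],
)

```text
time: 8.98
tool_pos: [0.5349, 0.0451, 0.2591]
tcp_rot: [2.817, 1.39, 0.006]
wrist_force: [5.7, 1.7, -4.5]
width: 0.455
grip_force: 50.9
```

```bash
python3 st.py|head -1
```

```text
8.9833 pos [0.5349 0.0451 0.2591] q6 0.6907975756760933 F [ 5.6827  1.6829 -4.5165] M [ 0.0685 -1.0765  0.2172] w 0.4554569115003651 50.93088090419769
```

>>> drive_tool(
  increments=[
    {"delta_pos":[0,0,0],"turn":0.05,"jaw":-1},
    {"delta_pos":[0,0,0],"turn":0.05,"jaw":-1},
    {"delta_pos":[0,0,0],"turn":0.05,"jaw":-1},
  ],
)

```text
time: 9.23
tool_pos: [0.5349, 0.0451, 0.2591]
tcp_rot: [2.913, 1.175, 0.006]
wrist_force: [6.9, 0.3, -4.1]
width: 0.454
grip_force: 50.9
```

```bash
python3 st.py|head -1
```

```text
9.2333 pos [0.5349 0.0451 0.2591] q6 0.8406667530631875 F [ 6.8534  0.2597 -4.0915] M [ 0.1039 -1.0403  0.2815] w 0.454077803984148 50.928955078125
```

>>> drive_tool(
  increments=[
    {"delta_pos":[0,0,0],"turn":0.03,"jaw":-1},
  ],
)

```text
time: 9.32
tool_pos: [0.5349, 0.0451, 0.2591]
tcp_rot: [2.93, 1.131, 0.007]
wrist_force: [7.0, 0.8, -4.1]
width: 0.455
grip_force: 50.9
```

```bash
python3 st.py|head -1;python3 -c "
from h import *
c=cam('scene');cv2.imwrite('pics/s4.png',cv2.resize(c['pixels'][205:295,280:400,::-1],(800,600),interpolation=2))"
```

```text
9.3167 pos [0.5349 0.0451 0.2591] q6 0.8704423578624675 F [ 7.0457  0.8221 -4.0963] M [ 0.0621 -1.0656  0.2807] w 0.4551061366470722 50.918739438056946
```

View pics/s4.png

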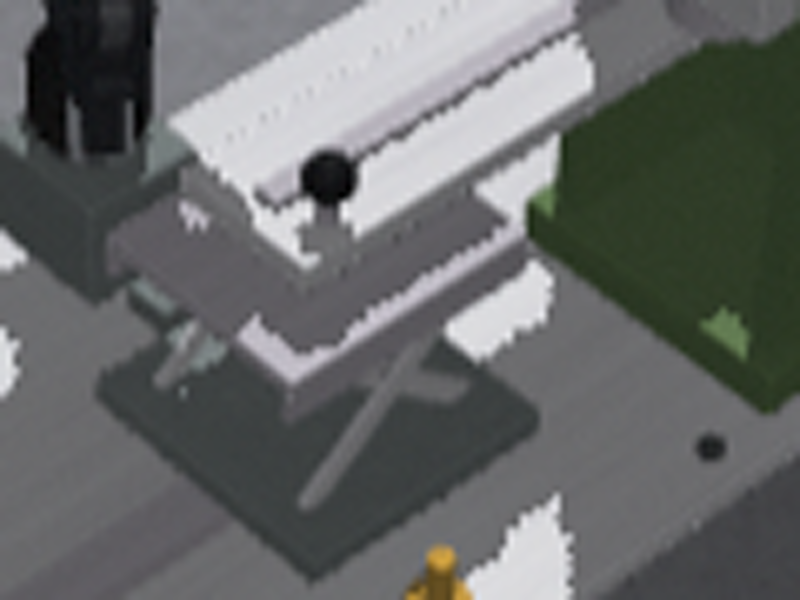

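Torque has stepped from about 0.20 to 0.28 N m and stayed there, so the platform bears on the foot. The picture shows it just below the plate and centred. Now I'll release and lift clear.

>>> drive_tool(
  increments=[
    {"delta_pos":[0,0,0],"turn":0,"jaw":-1},
    {"delta_pos":[0,0,0],"turn":0,"jaw":0.0},
    {"delta_pos":[0,0,0],"turn":0,"jaw":0.5},
    {"delta_pos":[0,0,0],"turn":0,"jaw":0.8},
    {"delta_pos":[0,0,0],"turn":0,"jaw":0.8},
    {"delta_pos":[0,0,0],"turn":0,"jaw":0.8},
    {"delta_pos":[0,0,0],"turn":0,"jaw":0.8},
    {"delta_pos":[0,0,0],"turn":0,"jaw":0.8},
  ],
)

```text
time: 10.03
tool_pos: [0.5336, 0.0445, 0.2587]
tcp_rot: [-2.93, -1.134, 0.0]
wrist_force: [0.3, -0.3, 0.2]
width: 0.9
grip_force: 0.0
```

```bash
python3 st.py|head -1
```

```text
10.0333 pos [0.5336 0.0445 0.2587] q6 0.8687160789759485 F [ 0.28   -0.2507  0.2068] M [-0.0447  0.0085 -0.0227] w 0.8998300442368442 0.0
```

>>> drive_tool(
  increments=[
    {"delta_pos":[0,0,-8],"turn":0,"jaw":0.8},
    {"delta_pos":[0,0,-15],"turn":0,"jaw":0.8},
    {"delta_pos":[0,0,-20],"turn":0,"jaw":0.8},
    {"delta_pos":[0,0,-25],"turn":0,"jaw":0.8},
    {"delta_pos":[0,0,-25],"turn":0,"jaw":0.8},
    {"delta_pos":[0,0,-15],"turn":0,"jaw":0.8},
    {"delta_pos":[0,0,0],"turn":0,"jaw":0.8},
    {"delta_pos":[0,0,0],"turn":0,"jaw":0.8},
  ],
)

```text
time: 10.7
tool_pos: [0.5341, 0.0445, 0.3683]
tcp_rot: [2.929, 1.134, 0.005]
wrist_force: [0.4, 0.9, -0.8]
width: 0.9
grip_force: 0.0
```

```bash
python3 st.py|head -1;python3 -c "
from h import *
c=cam('scene');cv2.imwrite('pics/s5.png',cv2.resize(c['pixels'][205:295,280:400,::-1],(800,600),interpolation=2))
a=cv2.imread('pics/s4.png').astype(int);b=cv2.imread('pics/s5.png').astype(int);print(abs(a-b)[100:,250:].mean())"
```

```text
10.7 pos [0.5341 0.0445 0.3683] q6 0.868732191703875 F [ 0.3559  0.9125 -0.7566] M [-0.0089 -0.0198 -0.0072] w 0.900372121901544 0.0 
1.5140581818181817
```

View pics/s5.png

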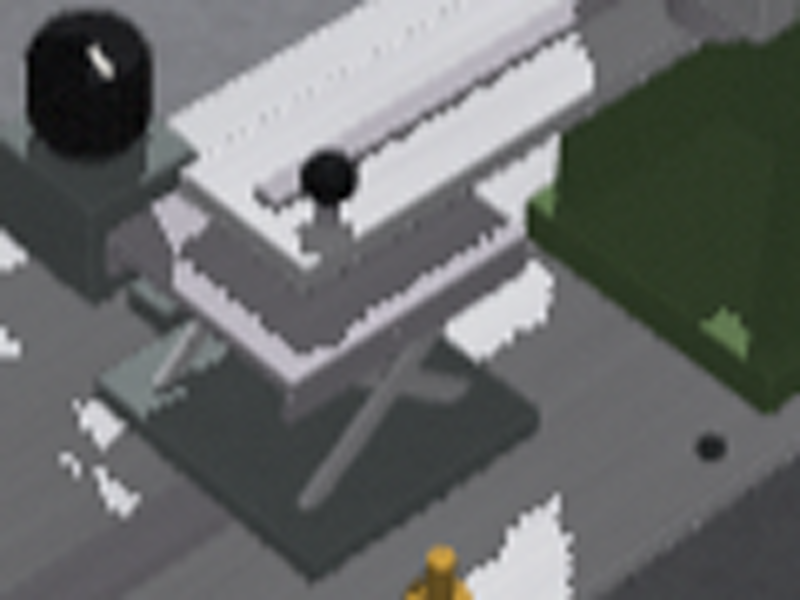

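The knob is free and the jack stayed where it was: the platform's near corner is still at crop (290,385), and the plate end is unmoved at (308,268). I'm handing in the job.

```bash
python3 -c "
from workcell import bot
print(bot.finish_job())"
```

```text
the job is handed in; nothing more can be done
None
```

I slid the jack until its platform sat within about 2 mm of centred under the foot (by camera), raised it until knob torque rose from about 0.20 to 0.28 N m (roughly 13 N on the foot, plate lifted about 1.1 mm at most), let go and handed in at about 11 s; the hand-in gave no verdict.

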